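# Seat the bearing caps and hold the cover over the gear housing

## Robot

A 6-joint arm with a two-finger parallel gripper is mounted at the origin on the work surface. World frame = base frame: x ahead of the robot, y to its left, z up, the work surface at z = 0. Lengths are in m, angles in rad, forces in N, time in s.
With the tool pointing down it reaches from about 0.3 to 1 m from the base axis. Payload 5.1 kg.
Tool frame: the origin (TCP) lies midway between the tips of the shut fingers; the grasp point (between the pads) lies 19 mm behind it; z points along the fingers, y is the line along which they close (so a half turn about z gives the same grasp; the last joint's range is limited). The gripper opens to 95 mm and grips with 3 to 60 N. Pads are 20 mm wide; open, the fingers measure 119 mm over their backs; the gripper's body (75 mm by 180 mm) begins 59 mm behind the grasp point.
Start: joints at [-1.416, 0.124, 1.65, -0, 1.367, -0.083], TCP at [0.153, -0.632, 0.215] pointing down, gripper open.
Joint ranges: [-2.61, 2.61], [-1.02, 2.33], [0.03, 2.71], [-1.35, 4.49], [0.32, 2.68], [-2.91, 2.91]. Speed limits (rad/s): [2.57, 2.57, 3.14, 3.14, 3.14, 3.14].

## Interface

Orientations are given as a 3x3 rotation matrix whose columns are the frame's x, y, z axes.
In Python, from plant import * gives the robot as it stands. The module is installed in compiled form; this text tells all that it offers.
- The arm moves only by the tool jog_arm, never from a script. Its argument "steps" is a list that holds one entry, the list of rows, each a list of 7 numbers: the turn, a rotation vector about the tool's x, y, z in rad, then the shift along the tool's x, y, z in mm, then the finger opening in mm, from 0 to 95.1. In form: [[[wx, wy, wz, x, y, z, fingers], ...]]. A call has 1 to 5 rows; each row shifts and turns the commanded pose from where the row before left it, along the tool's axes as they then stand; what a row does not reach is not made up. A row lasts 1/12 s, in which the tool goes at most 41.7 mm and 7.16 degrees, less where a joint would pass 70% of its speed; a pose out of reach is approached as far as the arm can. A call is refused whole if a number of a shift passes 41.7 or a number of a turn 0.125, either way. A call with a gripper value outside its range is refused whole. The fingers move at their own pace and stop on an object; the grip force is fixed at half the most. Time passes only in rows, so rows that do not move let the fingers close. It gives the time, the measured TCP pose, the force, the opening and the grip force at its end, in the units of the state.
- read_state(): the state, without advancing time (a new reading comes with each control period).
- get_image(name): name is "scene" or "top" or "wrist"; returns the picture (420x560x3 uint8, red, green, blue); there is no depth.
- camera_model(name): a dict with "fx", "fy", "cx", "cy" (pixels), "rvec" (rotation vector, rad) and "tvec" (3), from world to camera coordinates, as OpenCV has them. Camera axes: x right, y down, z forward; pixel columns grow to the right and rows downward; lengths in m; the calibration is good to about 2 mm. A picture is of the moment at which its call begins: read the wrist's pose just before it. camera_model takes no time and is no camera call; for the wrist camera it gives the pose at the moment of the call.
- close_job(): hands the job in; it is judged then, once.
The state is a dict: "time_s": time; "joints": joint angles; "dq": joint speeds; "joint_efforts": joint torques, N m; "tcp_pos": TCP position; "tcp_rot": TCP orientation; "wrist_force": force on the tool from outside, world axes, zero at the start; "torque": the same for the moment, N m; "width": finger opening in m; "grasp_force": force on a finger pad.
Only numpy, scipy, OpenCV 4.12 (cv2) and the standard library are available. Lean on these libraries where they do the work, as an engineer would, in place of code of your own. Each camera call takes 0.05 s, during which the arm holds its last target. There are 200 camera calls.

## Task

On this workshop bench, first press both round steel bearing caps in the top of the gear housing down until they are fully home, flush with the machined face. Then pick up, by its grip bar, the three-holed cover plate whose outline matches the housing and hold it level and still about 15 mm above the face, turned and placed so that all three threaded holes show wholly through its three holes, ready for me to start the screws. Finish while still holding it hovering there: never let the plate touch the housing, do not let go, and leave everything else on the bench where it lies.

Things in the scene. Friction and masses are not known exactly. Their poses are not given: they have to be found in the camera images.
- housing: Dark grey cast gear housing bolted to the bench, its bright flat top face 60 mm up. Seen from above: wide block x -54..28, y -48..48 mm (own frame) and a tongue 50 mm wide to x = 72; an 8 mm high foot spreads 10 mm wider round the block. Origin at bench level below the face; x along the tongue, z up. Stands on the robot's right, yaw within 0.5 rad, and never moves.
- thread0 (a point): Centre of a threaded hole (a dark spot 10 mm across) in the housing's top face, at housing x -38, y +31, z 60 mm; belongs under hole0.
- thread1 (a point): Threaded hole, 10 mm, at housing x -38, y -31, z 60 mm; belongs under hole1.
- thread2 (a point): Threaded hole, 10 mm, on the tongue at housing x +52, y 0, z 60 mm; belongs under hole2.
- cap_a (a joint): How far bearing cap A has been pressed in, in m: 0 = stands 8 mm proud of the housing face, 0.008 = fully home, flush. It starts between 0 and 0.003, slides straight down, needs about 8 N to move, stays where it is left and meets a hard stop when flush.
- cap_b (a joint): The same for bearing cap B.
- cap_a_top (a point): Centre of the top of bearing cap A: a round steel disc 30 mm across at housing x -16, y 0; moves down with the cap.
- cap_b_top (a point): Centre of the top of bearing cap B: same disc, at housing x +26, y 0.
- cover: Matching loose aluminium cover, 6 mm thick, 0.2-0.45 kg, flat on the bench to the left, yaw 0.2-1.4 rad. Wide part x -52..26, y -46..46 mm, tongue 46 wide to x = 68; three 18 mm holes. Grip bar at its centre and balance point: 40 mm along x, 16 wide along y, top 40 mm above the underside. Origin: centre of the underside below the bar; x along the tongue, z up.
- hole0 (a point): Centre of a cover hole (18 mm across) at the underside, cover x -38, y +31 mm.
- hole1 (a point): Cover hole, 18 mm, at cover x -38, y -31 mm, underside.
- hole2 (a point): Cover hole, 18 mm, on the tongue at cover x +52, y 0 mm, underside.
- other_plate: A cover plate for some other machine, loose, same metal, thickness and grip bar, but a plain rectangle 120 x 92 mm with four holes. Origin at the centre of the underside. It and the cover may lie in either of two places. Leave it.
- screwdriver: Bystander: screwdriver about 150 mm long, lying along x between the housing and the plates.
- wrench: Bystander: open wrench about 170 mm long, beyond the housing.
- hammer: Bystander: hammer about 260 mm long, on the far right.
- wood_block: Bystander: wooden block 70 x 100 x 40 mm, at the back. Origin under its centre.
- jar: Bystander: closed jar 60 mm across, 80 mm high, at the back.
- screw_tray: Bystander: open steel tray 80 x 120 x 35 mm with screws, at the back.
- steel_rule: Bystander: flat steel rule 200 x 30 x 6 mm, on the far left.
Mind the look-alikes: they are no part of the job. Leave any green look-alike of the cover alone. Of the things that look like the housing, the smaller one is meant.

How it is judged:
By the outcome, as a careful person would: the job done as asked, in the order asked, and still so for the second after the job is handed in, while the arm keeps its last pose, push and grip.
It also fails if it takes over 58 s, if anything falls off the work surface, if the arm or the gripper's body presses on something with over 40 N, if the wrist force passes 120 N, or if a joint passes its speed limit or range.

## Working session

There is one attempt and no reset: what is moved stays moved. The work goes in short steps, Python scripts to look and compute and a tool call to move; the robot and the scene stay as the last step left them, time stands still between calls to the robot, and variables do not carry over. Pictures are saved under pics/ and viewed, at most 10 in all, crops included, and the job is handed in when it is done.

Besides the shell and the picture viewer there is one more tool, called after "Call:" by a JSON object that holds its "op" and its "data". jog_arm: Moves the arm, as the interface text tells. Its arguments: {"type":"object","properties":{"steps":{"type":"array","items":{"type":"array","items":{"type":"array","items":{"type":"number"}}}}},"required":["steps"]}

```bash
mkdir -p pics; cat > h.py <<'E'
from plant import *
import numpy as np, cv2
def snap(n,f):
    m=camera_model(n); im=get_image(n); cv2.imwrite('pics/'+f,im[:,:,::-1]); np.savez('pics/'+f+'.npz',im=im,**{k:np.array(v) for k,v in m.items()}); return im,m
def load(f):
    d=np.load('pics/'+f+'.npz'); return d['im'],d
def ray(m,px,z):
    R=cv2.Rodrigues(np.array(m['rvec'],float))[0]; t=np.array(m['tvec'],float).ravel()
    c=-R.T@t; px=np.atleast_2d(px).astype(float)
    d=np.c_[(px[:,0]-m['cx'])/m['fx'],(px[:,1]-m['cy'])/m['fy'],np.ones(len(px))]@R
    return c+d*((z-c[2])/d[:,2])[:,None]
def proj(m,P):
    return cv2.projectPoints(np.atleast_2d(P).astype(float),np.array(m['rvec'],float),np.array(m['tvec'],float),np.array([[m['fx'],0,m['cx']],[0,m['fy'],m['cy']],[0,0,1]],float),None)[0][:,0]
E
python3 - <<'E'
from h import *
s=read_state();print(s['time_s'],s['tcp_pos'],np.round(s['tcp_rot'],3))
for n in('top','scene','wrist'):
    im,m=snap(n,n+'1.png');print(n,m)
E
```

```text
0.0 [ 0.15297622 -0.63107361  0.21338719] [[ 0.972  0.236 -0.   ]
 [ 0.236 -0.972  0.002]
 [ 0.    -0.002 -1.   ]]
top {'fx': 450.9880548446844, 'fy': 450.9880548446844, 'cx': 282.37310168855697, 'cy': 206.47708487936364, 'rvec': array([ 2.11158106, -2.14203292,  0.15752126]), 'tvec': array([0.02423218, 0.55521245, 1.07727215])}
scene {'fx': 379.35384569230274, 'fy': 379.35384569230274, 'cx': 278.3060522893107, 'cy': 203.02344716945788, 'rvec': array([ 1.6654175 ,  2.03093154, -0.68365144]), 'tvec': array([ 0.10830004, -0.37471766,  1.57262902])}
wrist {'fx': 370.3255946613895, 'fy': 370.3255946613895, 'cx': 277.2847281398831, 'cy': 211.0397572263907, 'rvec': array([-2.29679812,  1.80798959,  0.24444962]), 'tvec': array([-0.64867955, -0.02871493,  0.39096287])}
```

View pics/top1.png

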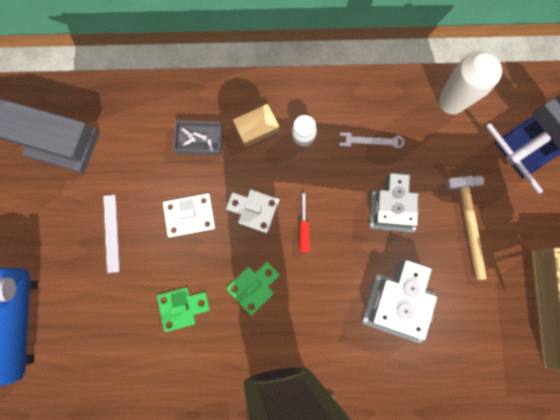

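View pics/scene1.png

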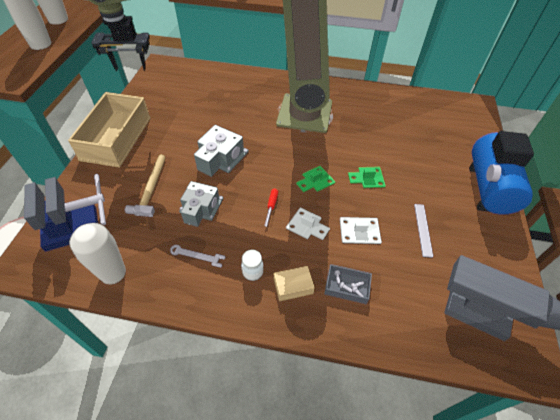

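The top view shows the smaller housing at (398,203), with its tongue up, and the grey three-holed cover at (253,210), with its tongue to the left. The green look-alikes are at (183,309) and (253,288), and the larger housing is at (403,302).

```bash
python3 - <<'E'
from h import *
im,m=load('top1.png')
a=cv2.resize(im[165:245,360:440],None,fx=5,fy=5,interpolation=cv2.INTER_CUBIC);b=cv2.resize(im[170:250,213:293],None,fx=5,fy=5,interpolation=cv2.INTER_CUBIC)
cv2.imwrite('pics/crop1.png',np.hstack([a,b])[:,:,::-1])
print(ray(m,[[398,203],[253,210]],0.06)[0],ray(m,[253,210],0.006))
E
```

```text
[ 0.55733775 -0.2675391   0.06      ] [[0.55422499 0.09291096 0.006     ]]
```

View pics/crop1.png

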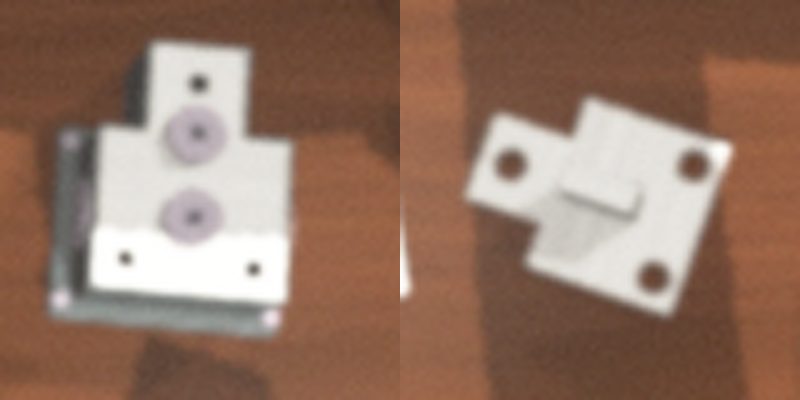

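```bash
cat >> h.py <<'E'
def fit(L,W):
    L=np.array(L);W=np.array(W)[:,:2]; a=L-L.mean(0);b=W-W.mean(0)
    th=np.arctan2((a[:,0]*b[:,1]-a[:,1]*b[:,0]).sum(),(a*b).sum()); c,s=np.cos(th),np.sin(th);R=np.array([[c,-s],[s,c]])
    t=W.mean(0)-R@L.mean(0); return t,th,R,(L@R.T+t-W)*1000
H=[[-.038,.031],[-.038,-.031],[.052,0]]
E
python3 - <<'E'
from h import *
im,m=load('top1.png')
f=lambda c,o:np.array(c)/5-.4+np.array(o)
t,th,R,e=fit(H,ray(m,f([[125,258],[253,269],[199,83]],[360,165]),.06));print('H',t,th,e.round(1))
print('caps',t+R@[-.016,0],t+R@[.026,0])
t,th,R,e=fit(H,ray(m,f([[254,278],[294,166],[111,165]],[213,170]),.006));print('C',t,th,e.round(1))
E
```

```text
H [ 0.55992324 -0.26826082] -0.10751946933597659 [[ 0.3 -0.2]
 [ 0.   0. ]
 [-0.3  0.1]]
caps [ 0.54401563 -0.26654382] [ 0.5857731  -0.27105094]
C [0.55642918 0.09136787] 1.2191945823542483 [[-0.1  0.1]
 [ 0.1 -0.2]
 [-0.   0.1]]
```

Call:
{"op": "jog_arm", "data": {"steps": [[[0,0,0,34,-19,0,0],[0,0,0,34,-19,0,0],[0,0,0,34,-19,0,0],[0,0,0,34,-19,0,0],[0,0,0,34,-19,0,0]]]}}

```text
time_s: 0.57
tcp_pos: [0.2968, -0.4978, 0.2142]
tcp_rot: [[0.972, 0.235, -0.0], [0.235, -0.972, 0.001], [-0.0, -0.001, -1.0]]
wrist_force: [0.4, -0.0, 0.3]
width: 0.0673
grasp_force: 0.0
```

Call:
{"op": "jog_arm", "data": {"steps": [[[0,0,0,34,-19,0,0],[0,0,0,34,-19,0,0],[0,0,0,34,-19,0,0],[0,0,0.1,0,0,0,0],[0,0,0.1,0,0,0,0]]]}}

```text
time_s: 0.98
tcp_pos: [0.3832, -0.4179, 0.2144]
tcp_rot: [[0.999, 0.037, -0.0], [0.037, -0.999, 0.0], [-0.0, -0.0, -1.0]]
wrist_force: [-1.0, -0.0, 0.6]
width: 0.0336
grasp_force: 0.0
```

```bash
cat >> h.py <<'E'
def delta(xy,z=None,yaw=None,at=None):
    s=read_state();R=np.array(s['tcp_rot']);p=np.array(s['tcp_pos'])
    y=np.arctan2(R[1,0],R[0,0]); T=np.array([*xy,p[2] if z is None else z])
    print('t',round(s['time_s'],2),'p',p.round(4),'yaw',round(y,3),'tilt',R[:2,2].round(4),'F',np.round(s['wrist_force'],1))
    print('shift mm',((R.T@(T-p))*1000).round(1),'turn z',None if yaw is None else round(y-yaw,3))
    w=R.copy() 
    return s
E
python3 - <<'E'
from h import *
delta([.544,-.2665],.11,-.1075)
E
```

```text
t 0.98 p [ 0.3832 -0.4179  0.2144] yaw 0.037 tilt [-0.0002  0.0004] F [-1.  -0.   0.6]
shift mm [ 166.4 -145.3  104.4] turn z 0.145
```

Call:
{"op": "jog_arm", "data": {"steps": [[[0,0,0.075,0,0,0,0],[0,0,0.07,0,0,0,0],[0,0,0,24,-28,0,0],[0,0,0,24,-28,0,0],[0,0,0,24,-28,0,0]]]}}

```text
time_s: 1.4
tcp_pos: [0.4626, -0.3434, 0.2144]
tcp_rot: [[0.994, -0.109, -0.0], [-0.109, -0.994, 0.0], [-0.0, -0.0, -1.0]]
wrist_force: [0.6, -0.3, -0.2]
width: 0.0023
grasp_force: 0.0
```

Call:
{"op": "jog_arm", "data": {"steps": [[[0,0,0,24,-28,0,0],[0,0,0,24,-28,0,0],[0,0,0,10,-20,0,0],[0,0,0,0,0,0,0],[0,0,0,0,0,0,0]]]}}

```text
time_s: 1.82
tcp_pos: [0.5283, -0.2738, 0.2142]
tcp_rot: [[0.995, -0.105, -0.001], [-0.105, -0.995, 0.0], [-0.001, 0.0, -1.0]]
wrist_force: [-0.1, 0.1, 0.2]
width: 0.0003
grasp_force: 0.0
```

```bash
python3 - <<'E'
from h import *
delta([.544,-.2665],.11,-.1075)
snap('wrist','w2.png')
E
```

```text
t 1.82 p [ 0.5283 -0.2738  0.2142] yaw -0.105 tilt [-0.001   0.0001] F [-0.1  0.1  0.2]
shift mm [ 15.   -8.9 104.2] turn z 0.003
```

View pics/w2.png

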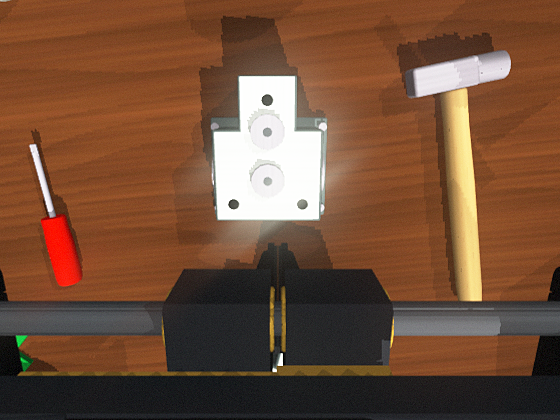

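The wrist view shows the housing with dark thread spots at (267,100), (234,204) and (302,204), and the caps at (267,131) and (267,181).

```bash
cat >> h.py <<'E'
def spots(im,px,r=9,thr=110):
    g=im.min(2).astype(float);o=[]
    for x,y in px:
        x,y=int(round(x)),int(round(y));w=np.clip(thr-g[y-r:y+r+1,x-r:x+r+1],0,None);Y,X=np.mgrid[y-r:y+r+1,x-r:x+r+1]
        o.append([(w*X).sum()/w.sum(),(w*Y).sum()/w.sum()])
    return np.array(o)
E
python3 - <<'E'
from h import *
im,m=load('w2.png')
q=spots(im,[[234,204],[302,204],[267,100]]);print(q.round(1))
t,th,R,e=fit(H,ray(m,q,.06));print(t,th,e.round(1))
c=t+R@[-.016,0];print('caps',c,t+R@[.026,0]);delta(c,.075,th)
E
```

```text
[[232.6 203.9]
 [303.9 206.8]
 [266.4  99.4]]
[ 0.5587692  -0.26795308] -0.10896642039246515 [[-0.8 -0.7]
 [ 2.   1.4]
 [-1.2 -0.7]]
caps [ 0.5428641  -0.26621307] [ 0.584615   -0.27078061]
t 1.87 p [ 0.5278 -0.2746  0.2142] yaw -0.106 tilt [-0.0009 -0.0001] F [-0.  -0.  -0.9]
shift mm [ 14.3 -10.  139.2] turn z 0.003
```

Call:
{"op": "jog_arm", "data": {"steps": [[[0,0,0.003,14.5,-10,25,0],[0,0,0,0,0,40,0],[0,0,0,0,0,40,0],[0,0,0,0,0,25,0],[0,0,0,0,0,0,0]]]}}

```text
time_s: 2.28
tcp_pos: [0.538, -0.2649, 0.0771]
tcp_rot: [[0.994, -0.112, -0.012], [-0.112, -0.994, 0.007], [-0.012, -0.005, -1.0]]
wrist_force: [-0.9, 0.9, -0.9]
width: 0.0008
grasp_force: 0.0
```

Call:
{"op": "jog_arm", "data": {"steps": [[[0,0,0,0,0,5,0],[0,0,0,0,0,4,0],[0,0,0,0,0,3,0],[0,0,0,0,0,2,0],[0,0,0,0,0,0,0]]]}}

```text
time_s: 2.7
tcp_pos: [0.5441, -0.2669, 0.0719]
tcp_rot: [[0.994, -0.11, 0.002], [-0.11, -0.994, -0.001], [0.002, 0.001, -1.0]]
wrist_force: [0.2, -0.1, -0.3]
width: 0.0007
grasp_force: 0.0
```

Call:
{"op": "jog_arm", "data": {"steps": [[[0,0,0,0,0,2,0],[0,0,0,0,0,2,0],[0,0,0,0,0,2,0],[0,0,0,0,0,2,0],[0,0,0,0,0,0,0]]]}}

```text
time_s: 3.12
tcp_pos: [0.5439, -0.2665, 0.0637]
tcp_rot: [[0.994, -0.11, 0.001], [-0.11, -0.994, -0.0], [0.001, 0.0, -1.0]]
wrist_force: [-1.4, 1.5, 4.1]
width: 0.0001
grasp_force: 2.5
```

Call:
{"op": "jog_arm", "data": {"steps": [[[0,0,0,0,0,1,0],[0,0,0,0,0,1,0],[0,0,0,0,0,1,0],[0,0,0,0,0,0,0],[0,0,0,0,0,0,0]]]}}

```text
time_s: 3.53
tcp_pos: [0.5439, -0.2665, 0.0611]
tcp_rot: [[0.994, -0.11, 0.001], [-0.11, -0.994, -0.0], [0.001, 0.0, -1.0]]
wrist_force: [-2.1, 1.1, 7.4]
width: 0.0007
grasp_force: 3.3
```

Call:
{"op": "jog_arm", "data": {"steps": [[[0,0,0,0,0,1,0],[0,0,0,0,0,0.7,0],[0,0,0,0,0,0,0],[0,0,0,0,0,0,0]]]}}

```text
time_s: 3.87
tcp_pos: [0.5439, -0.2665, 0.0603]
tcp_rot: [[0.994, -0.11, 0.0], [-0.11, -0.994, -0.0], [0.0, 0.0, -1.0]]
wrist_force: [-4.0, 2.1, 10.7]
width: -0.0
grasp_force: 5.3
```

Call:
{"op": "jog_arm", "data": {"steps": [[[0,0,0,0,0,0.6,0],[0,0,0,0,0,0,0],[0,0,0,0,0,0,0]]]}}

```text
time_s: 4.12
tcp_pos: [0.544, -0.2665, 0.0603]
tcp_rot: [[0.994, -0.11, 0.0], [-0.11, -0.994, -0.0], [0.0, 0.0, -1.0]]
wrist_force: [-5.2, 2.8, 13.3]
width: 0.0005
grasp_force: 6.8
```

Call:
{"op": "jog_arm", "data": {"steps": [[[0,0,0,0,0,1.5,0],[0,0,0,0,0,1.5,0],[0,0,0,0,0,0,0],[0,0,0,0,0,0,0]]]}}

```text
time_s: 4.45
tcp_pos: [0.544, -0.2665, 0.0602]
tcp_rot: [[0.994, -0.11, -0.001], [-0.11, -0.994, 0.0], [-0.001, -0.0, -1.0]]
wrist_force: [-12.2, 6.7, 27.7]
width: 0.0006
grasp_force: 13.9
```

Call:
{"op": "jog_arm", "data": {"steps": [[[0,0,0,0,0,-15,0],[0,0,0,0,0,-10,0],[0,0,0,21,0,0,0],[0,0,0,21,0,0,0],[0,0,0,0,0,0,0]]]}}

```text
time_s: 4.87
tcp_pos: [0.5881, -0.2715, 0.0803]
tcp_rot: [[0.994, -0.109, 0.003], [-0.109, -0.994, -0.001], [0.003, 0.001, -1.0]]
wrist_force: [-0.4, -0.9, 0.4]
width: 0.0001
grasp_force: 0.0
```

```bash
python3 - <<'E'
from h import *
delta([.5855,-.271],.07,-.1085)
E
```

```text
t 4.87 p [ 0.5881 -0.2715  0.0803] yaw -0.109 tilt [ 0.0032 -0.0013] F [-0.4 -0.9  0.4]
shift mm [-2.7 -0.2 10.2] turn z -0.001
```

Call:
{"op": "jog_arm", "data": {"steps": [[[0,0,0,-1.5,0,4,0],[0,0,0,0,0,4,0],[0,0,0,0,0,2,0],[0,0,0,0,0,2,0],[0,0,0,0,0,2,0]]]}}

```text
time_s: 5.28
tcp_pos: [0.5826, -0.2705, 0.0655]
tcp_rot: [[0.994, -0.11, -0.002], [-0.11, -0.994, 0.001], [-0.002, -0.001, -1.0]]
wrist_force: [-5.2, 2.6, 7.6]
width: 0.0007
grasp_force: 3.9
```

Call:
{"op": "jog_arm", "data": {"steps": [[[0,0,0,0,0,2,0],[0,0,0,0,0,2,0],[0,0,0,0,0,1,0],[0,0,0,0,0,0,0],[0,0,0,0,0,0,0]]]}}

```text
time_s: 5.7
tcp_pos: [0.5826, -0.2705, 0.0611]
tcp_rot: [[0.994, -0.11, -0.002], [-0.11, -0.994, 0.001], [-0.002, -0.001, -1.0]]
wrist_force: [-4.5, 1.8, 5.7]
width: 0.0009
grasp_force: 2.9
```

Call:
{"op": "jog_arm", "data": {"steps": [[[0,0,0,0,0,1,0],[0,0,0,0,0,1,0],[0,0,0,0,0,1,0],[0,0,0,0,0,0,0],[0,0,0,0,0,0,0]]]}}

```text
time_s: 6.12
tcp_pos: [0.5827, -0.2705, 0.0603]
tcp_rot: [[0.994, -0.11, -0.003], [-0.11, -0.994, 0.001], [-0.003, -0.001, -1.0]]
wrist_force: [-9.0, 3.8, 15.2]
width: 0.0006
grasp_force: 7.9
```

Call:
{"op": "jog_arm", "data": {"steps": [[[0,0,0,0,0,1.5,0],[0,0,0,0,0,1.5,0],[0,0,0,0,0,0,0],[0,0,0,0,0,0,0]]]}}

```text
time_s: 6.45
tcp_pos: [0.5827, -0.2705, 0.0602]
tcp_rot: [[0.994, -0.11, -0.004], [-0.11, -0.994, 0.001], [-0.004, -0.001, -1.0]]
wrist_force: [-15.9, 8.0, 29.5]
width: 0.0003
grasp_force: 14.4
```

Call:
{"op": "jog_arm", "data": {"steps": [[[0,0,0,0,0,-20,0],[0,0,0,0,0,-40,0],[0,0,0,0,0,-40,0],[0,0,0,0,0,-40,0],[0,0,0,0,0,0,60]]]}}

```text
time_s: 6.87
tcp_pos: [0.5879, -0.2732, 0.2056]
tcp_rot: [[0.994, -0.11, 0.015], [-0.11, -0.994, -0.008], [0.016, 0.007, -1.0]]
wrist_force: [0.7, -0.1, 1.4]
width: 0.0036
grasp_force: 0.0
```

```bash
python3 - <<'E'
from h import *
delta([.5564,.0914],.2,1.219)
E
```

```text
t 6.87 p [ 0.5879 -0.2732  0.2056] yaw -0.11 tilt [ 0.0149 -0.0083] F [ 0.7 -0.1  1.4]
shift mm [ -71.5 -359.     2.1] turn z -1.329
```

Call:
{"op": "jog_arm", "data": {"steps": [[[0,0,0,-7,-36,0,50],[0,0,0,-7,-36,0,50],[0,0,0,-7,-36,0,50],[0,0,0,-7,-36,0,50],[0,0,0,-7,-36,0,50]]]}}

```text
time_s: 7.28
tcp_pos: [0.568, -0.0867, 0.194]
tcp_rot: [[0.994, -0.111, 0.0], [-0.111, -0.994, 0.0], [0.0, -0.0, -1.0]]
wrist_force: [0.7, 0.4, -0.3]
width: 0.0352
grasp_force: 0.0
```

Call:
{"op": "jog_arm", "data": {"steps": [[[0,0,0,-7,-36,0,50],[0,0,0,-7,-36,0,50],[0,0,0,-7,-36,0,50],[0,0,0,-7,-36,0,50],[0,0,0,-7,-36,0,50]]]}}

```text
time_s: 7.7
tcp_pos: [0.553, 0.0963, 0.1941]
tcp_rot: [[0.994, -0.11, 0.0], [-0.11, -0.994, 0.0], [0.0, -0.0, -1.0]]
wrist_force: [0.2, 1.1, 0.6]
width: 0.0498
grasp_force: 0.0
```

Call:
{"op": "jog_arm", "data": {"steps": [[[0,0,-0.12,0,0,0,50],[0,0,-0.12,0,0,0,50],[0,0,-0.12,0,0,0,50],[0,0,-0.12,0,0,0,50],[0,0,-0.12,0,0,0,50]]]}}

```text
time_s: 8.12
tcp_pos: [0.5534, 0.0948, 0.1939]
tcp_rot: [[0.879, 0.476, -0.0], [0.476, -0.879, -0.0], [-0.0, 0.0, -1.0]]
wrist_force: [-0.1, -0.2, -0.5]
width: 0.05
grasp_force: 0.0
```

Call:
{"op": "jog_arm", "data": {"steps": [[[0,0,-0.12,0,0,0,50],[0,0,-0.12,0,0,0,50],[0,0,-0.12,0,0,0,50],[0,0,-0.12,0,0,0,50],[0,0,-0.12,0,0,0,50]]]}}

```text
time_s: 8.53
tcp_pos: [0.5534, 0.0946, 0.1939]
tcp_rot: [[0.458, 0.889, -0.0], [0.889, -0.458, -0.0], [-0.0, -0.0, -1.0]]
wrist_force: [-1.3, 0.2, -0.9]
width: 0.0501
grasp_force: 0.0
```

Call:
{"op": "jog_arm", "data": {"steps": [[[0,0,-0.12,0,0,0,50],[0,0,0,0,0,0,50],[0,0,0,0,0,0,50]]]}}

```text
time_s: 8.78
tcp_pos: [0.5535, 0.0946, 0.1941]
tcp_rot: [[0.356, 0.934, -0.0], [0.934, -0.356, -0.0], [-0.0, -0.0, -1.0]]
wrist_force: [-0.2, -0.5, -0.1]
width: 0.0499
grasp_force: 0.0
```

```bash
python3 - <<'E'
from h import *
delta([.5564,.0914],.2,1.219)
im,m=snap('wrist','w3.png')
e=fit
print(proj(m,[[.5564,.0914,.006]]))
E
```

```text
t 8.78 p [0.5535 0.0946 0.1941] yaw 1.207 tilt [-0.0001 -0.    ] F [-0.2 -0.5 -0.1]
shift mm [-1.9  3.8 -5.9] turn z -0.012
[[280.95096051 190.25937931]]
```

View pics/w3.png

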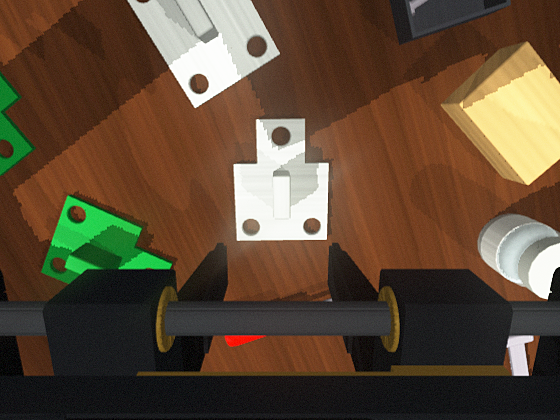

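The cover is directly ahead, with holes at (251,226), (312,226) and (281,136) and the bar at about (281,195). I'll refine the pose from these.

```bash
python3 - <<'E'
from h import *
im,m=load('w3.png')
q=spots(im,[[251,226],[312,226],[281,136]],r=11,thr=120);print(q.round(1))
t,th,R,e=fit(H,ray(m,q,.005));print(t,th,e.round(1))
delta(t,.02,th)
E
```

```text
[[249.9 226.3]
 [311.4 225.4]
 [280.4 135.6]]
[0.55633144 0.09233455] 1.2133363185745412 [[ 0.4  0.1]
 [-0.3 -0.1]
 [-0.2 -0. ]]
t 8.83 p [0.5536 0.0946 0.1941] yaw 1.207 tilt [-0.0001  0.    ] F [-0.2  0.7  0.5]
shift mm [ -1.1   3.4 174.1] turn z -0.007
```

Call:
{"op": "jog_arm", "data": {"steps": [[[0,0,-0.008,-1.3,3,30,50],[0,0,0,0,0,30,50],[0,0,0,0,0,30,50],[0,0,0,0,0,30,50],[0,0,0,0,0,0,50]]]}}

```text
time_s: 9.25
tcp_pos: [0.5509, 0.0919, 0.0674]
tcp_rot: [[0.348, 0.938, -0.012], [0.938, -0.348, -0.001], [-0.005, -0.011, -1.0]]
wrist_force: [-0.9, -0.7, -1.2]
width: 0.0499
grasp_force: 0.0
```

```bash
python3 - <<'E'
from h import *
delta([.5563,.0921],.011,1.215)
E
```

```text
t 9.25 p [0.5509 0.0919 0.0674] yaw 1.216 tilt [-0.0123 -0.0009] F [-0.9 -0.7 -1.2]
shift mm [ 2.3  5.6 56.3] turn z 0.001
```

Tilt is still settling, so I'll descend slowly and check before closing.

Call:
{"op": "jog_arm", "data": {"steps": [[[0,0,0,0,0,10,50],[0,0,0,0,0,10,50],[0,0,0,0,0,10,50],[0,0,0,0,0,0,50],[0,0,0,0,0,0,50]]]}}

```text
time_s: 9.67
tcp_pos: [0.5563, 0.0925, 0.0446]
tcp_rot: [[0.346, 0.938, 0.0], [0.938, -0.346, 0.0], [0.0, 0.0, -1.0]]
wrist_force: [-0.7, -0.4, 1.5]
width: 0.0496
grasp_force: 0.0
```

```bash
python3 - <<'E'
from h import *
delta([.5563,.0921],.011,1.215)
E
```

```text
t 9.67 p [0.5563 0.0925 0.0446] yaw 1.218 tilt [0.0002 0.    ] F [-0.7 -0.4  1.5]
shift mm [-0.3  0.1 33.6] turn z 0.003
```

Call:
{"op": "jog_arm", "data": {"steps": [[[0,0,0.003,0,0,10,50],[0,0,0,0,0,10,50],[0,0,0,0,0,8,50],[0,0,0,0,0,4,50],[0,0,0,0,0,0,50]]]}}

```text
time_s: 10.08
tcp_pos: [0.5547, 0.0923, 0.0105]
tcp_rot: [[0.349, 0.937, -0.003], [0.937, -0.349, -0.0], [-0.001, -0.003, -1.0]]
wrist_force: [-0.2, 0.3, 0.1]
width: 0.0499
grasp_force: 0.0
```

Call:
{"op": "jog_arm", "data": {"steps": [[[0,0,0,0,0,0,0],[0,0,0,0,0,0,0],[0,0,0,0,0,0,0],[0,0,0,0,0,0,0],[0,0,0,0,0,0,0]]]}}

```text
time_s: 10.5
tcp_pos: [0.5564, 0.0924, 0.0128]
tcp_rot: [[0.349, 0.937, 0.001], [0.937, -0.349, 0.0], [0.0, 0.001, -1.0]]
wrist_force: [0.5, -1.0, -0.1]
width: 0.0221
grasp_force: 0.0
```

Call:
{"op": "jog_arm", "data": {"steps": [[[0,0,0,0,0,0,0],[0,0,0,0,0,0,0],[0,0,0,0,0,0,0]]]}}

```text
time_s: 10.75
tcp_pos: [0.5563, 0.0924, 0.0127]
tcp_rot: [[0.349, 0.937, 0.0], [0.937, -0.349, 0.0], [0.0, 0.0, -1.0]]
wrist_force: [-0.0, -0.4, 2.1]
width: 0.016
grasp_force: 30.0
```

Call:
{"op": "jog_arm", "data": {"steps": [[[0,0,0,0,0,-6,0],[0,0,0,0,0,-14,0],[0,0,0,0,0,-20,0],[0,0,0,0,0,-20,0],[0,0,0,0,0,-20,0]]]}}

```text
time_s: 11.17
tcp_pos: [0.555, 0.0924, 0.0923]
tcp_rot: [[0.348, 0.937, -0.002], [0.937, -0.348, -0.0], [-0.001, -0.002, -1.0]]
wrist_force: [0.9, -0.5, -3.2]
width: 0.016
grasp_force: 30.0
```

Call:
{"op": "jog_arm", "data": {"steps": [[[0,0,0,0,0,-20,0],[0,0,0,0,0,-20,0],[0,0,0,0,0,-20,0],[0,0,0,0,0,-10,0],[0,0,0,0,0,0,0]]]}}

```text
time_s: 11.58
tcp_pos: [0.5575, 0.0926, 0.1651]
tcp_rot: [[0.348, 0.937, 0.005], [0.937, -0.348, 0.0], [0.002, 0.004, -1.0]]
wrist_force: [-0.2, 1.0, -2.7]
width: 0.0157
grasp_force: 30.0
```

Call:
{"op": "jog_arm", "data": {"steps": [[[0,0,0.06,0,0,0,0],[0,0,0.09,0,0,0,0],[0,0,0.09,0,0,0,0],[0,0,0.09,0,0,0,0],[0,0,0.09,0,0,0,0]]]}}

```text
time_s: 12.0
tcp_pos: [0.5548, 0.0923, 0.1599]
tcp_rot: [[0.704, 0.711, -0.004], [0.711, -0.704, -0.0], [-0.003, -0.002, -1.0]]
wrist_force: [0.1, -0.2, -2.4]
width: 0.0157
grasp_force: 30.0
```

Call:
{"op": "jog_arm", "data": {"steps": [[[0,0,0.09,0,0,0,0],[0,0,0.09,0,0,0,0],[0,0,0.09,0,0,0,0],[0,0,0.09,0,0,0,0],[0,0,0.09,0,0,0,0]]]}}

```text
time_s: 12.42
tcp_pos: [0.5548, 0.0923, 0.1599]
tcp_rot: [[0.943, 0.334, -0.004], [0.334, -0.943, -0.0], [-0.004, -0.001, -1.0]]
wrist_force: [0.2, 0.1, -3.8]
width: 0.0155
grasp_force: 30.0
```

Call:
{"op": "jog_arm", "data": {"steps": [[[0,0,0.09,0,0,0,0],[0,0,0.09,0,0,0,0],[0,0,0.09,0,0,0,0],[0,0,0.09,0,0,0,0],[0,0,0.09,0,0,0,0]]]}}

```text
time_s: 12.83
tcp_pos: [0.5548, 0.0924, 0.1599]
tcp_rot: [[0.994, -0.109, -0.004], [-0.109, -0.994, -0.0], [-0.004, 0.001, -1.0]]
wrist_force: [0.3, -0.6, -2.2]
width: 0.0154
grasp_force: 30.0
```

```bash
python3 - <<'E'
from h import *
s=delta([.5594,-.2682],.088,-.1085);print(s['width'],s['grasp_force'])
im,m=snap('wrist','w4.png')
E
```

```text
t 12.83 p [0.5548 0.0924 0.1599] yaw -0.11 tilt [-0.0038 -0.0002] F [ 0.3 -0.6 -2.2]
shift mm [ 44.3 357.9  72. ] turn z -0.001
0.015422652084924913 29.993315041065216
```

View pics/w4.png

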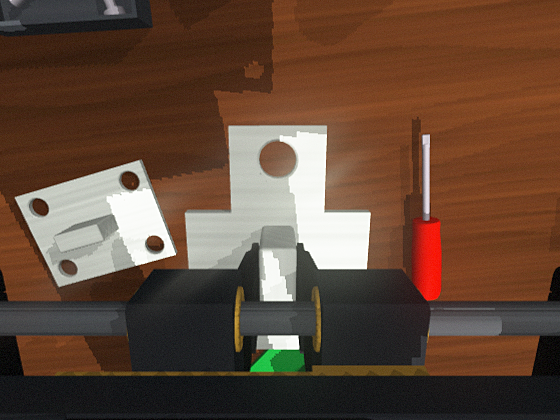

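The cover is held square in the fingers, with hole2 at (278,159). Now I'll carry it over to the housing.

Call:
{"op": "jog_arm", "data": {"steps": [[[0,0,0,1,12,0,0],[0,0,0,3,24,0,0],[0,0,0,3,24,0,0],[0,0,0,3,24,0,0],[0,0,0,3,24,0,0]]]}}

```text
time_s: 13.3
tcp_pos: [0.5568, -0.018, 0.1612]
tcp_rot: [[0.995, -0.102, -0.002], [-0.102, -0.995, -0.0], [-0.002, 0.0, -1.0]]
wrist_force: [0.6, -0.4, -2.9]
width: 0.0156
grasp_force: 30.0
```

Call:
{"op": "jog_arm", "data": {"steps": [[[0,0,0,3,24,0,0],[0,0,0,3,24,0,0],[0,0,0,3,24,0,0],[0,0,0,3,24,0,0],[0,0,0,3,24,0,0]]]}}

```text
time_s: 13.72
tcp_pos: [0.5589, -0.1391, 0.1612]
tcp_rot: [[0.995, -0.103, -0.002], [-0.103, -0.995, 0.0], [-0.002, -0.0, -1.0]]
wrist_force: [0.5, 0.6, -3.2]
width: 0.0156
grasp_force: 30.0
```

Call:
{"op": "jog_arm", "data": {"steps": [[[0,0,0,3,24,0,0],[0,0,0,3,24,0,0],[0,0,0,3,24,0,0],[0,0,0,3,24,0,0],[0,0,0,3,24,0,0]]]}}

```text
time_s: 14.13
tcp_pos: [0.5611, -0.2599, 0.1611]
tcp_rot: [[0.995, -0.103, -0.002], [-0.103, -0.995, 0.001], [-0.002, -0.0, -1.0]]
wrist_force: [0.1, -0.3, -3.8]
width: 0.0158
grasp_force: 30.0
```

Call:
{"op": "jog_arm", "data": {"steps": [[[0,0,0,0,10,0,0],[0,0,0,0,0,0,0],[0,0,0,0,0,0,0],[0,0,0,0,0,0,0]]]}}

```text
time_s: 14.47
tcp_pos: [0.5609, -0.2672, 0.1618]
tcp_rot: [[0.995, -0.104, -0.001], [-0.104, -0.995, 0.001], [-0.001, -0.001, -1.0]]
wrist_force: [-0.1, 0.7, -3.6]
width: 0.0156
grasp_force: 30.0
```

```bash
python3 - <<'E'
from h import *
s=delta([.5594,-.2682],.088,-.1085)
im,m=snap('wrist','w5.png')
E
```

```text
t 14.47 p [ 0.5609 -0.2672  0.1618] yaw -0.104 tilt [-0.0009  0.0011] F [-0.1  0.7 -3.6]
shift mm [-1.3  1.3 73.8] turn z 0.004
```

View pics/w5.png

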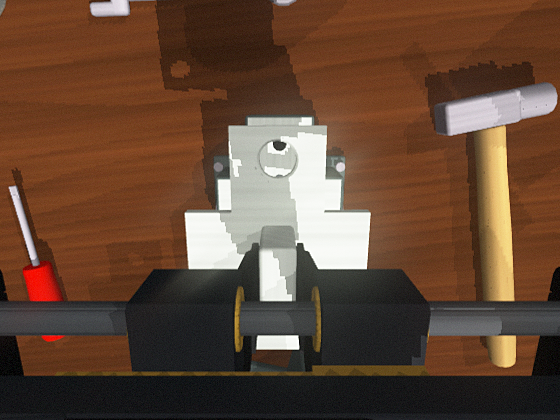

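The plate is above the housing. thread2 shows through hole2 at (279,146), and the offset is parallax from the height. I'll check the grasp offset and housing pose numerically.

```bash
python3 - <<'E'
from h import *
im,m=load('w2.png'); q=spots(im,[[234,204],[302,204],[267,100]],r=6,thr=100)
t,th,R,e=fit(H,ray(m,q,.06));print('H',q.round(1),t,th,e.round(1))
im,m=load('w5.png');s=read_state();Rt=np.array(s['tcp_rot']);p=s['tcp_pos']
for px in ([278,158.8],[229,126],[327,126],[186,211],[370,211]): print(px,((ray(m,px,p[2]-.0067)[0]-p)@Rt*1000).round(1))
delta(t,.0877,th)
E
```

```text
H [[232.4 203.8]
 [303.8 207.1]
 [266.2  99.3]] [ 0.55872752 -0.26783038] -0.1098767241106504 [[-0.8 -0.7]
 [ 2.2  1.5]
 [-1.4 -0.8]]
[278, 158.8] [51.9  0.1  6.7]
[229, 126] [ 67.2 -22.7   6.7]
[327, 126] [67.1 22.9  6.6]
[186, 211] [ 26.2 -45.5   6.7]
[370, 211] [26.1 45.5  6.6]
t 14.52 p [ 0.5611 -0.2669  0.162 ] yaw -0.104 tilt [-0.0006  0.0008] F [-0.7 -0.1 -4.2]
shift mm [-2.2  1.2 74.3] turn z 0.006
```

```bash
python3 - <<'E'
from h import *
im,m=load('w2.png')
b=(im.max(2)<70).astype('uint8')[85:215,215:322]
n,l,st,c=cv2.connectedComponentsWithStats(b)
for i in range(1,n):
    if 20<st[i,4]<400: print(c[i]+[215,85],st[i])
q=[c[i]+[215,85] for i in range(1,n) if 60<st[i,4]<200]
t,th,R,e=fit(H,ray(m,[[234,204],[302.5,204],[267,100]],.06));print('H',t,th,e.round(1))
E
```

```text
H [ 0.55942258 -0.26814266] -0.10188845578231845 [[-0.1  0.1]
 [ 0.1 -0. ]
 [-0.  -0.1]]
```

Call:
{"op": "jog_arm", "data": {"steps": [[[0,0,0.005,-1.5,1.2,12,0],[0,0,0,0,0,12,0],[0,0,0,0,0,12,0],[0,0,0,0,0,8,0],[0,0,0,0,0,0,0]]]}}

```text
time_s: 14.93
tcp_pos: [0.5576, -0.2677, 0.1142]
tcp_rot: [[0.994, -0.11, -0.006], [-0.109, -0.994, 0.003], [-0.006, -0.003, -1.0]]
wrist_force: [-0.6, -0.5, -3.7]
width: 0.0158
grasp_force: 30.0
```

Call:
{"op": "jog_arm", "data": {"steps": [[[0,0,0,0,0,0,0],[0,0,0,0,0,0,0],[0,0,0,0,0,0,0],[0,0,0,0,0,0,0]]]}}

```text
time_s: 15.27
tcp_pos: [0.5602, -0.2695, 0.1193]
tcp_rot: [[0.994, -0.11, 0.001], [-0.11, -0.994, -0.001], [0.002, 0.001, -1.0]]
wrist_force: [0.8, -0.3, -2.8]
width: 0.0156
grasp_force: 30.0
```

Call:
{"op": "jog_arm", "data": {"steps": [[[0,0,-0.005,-0.8,-1.2,4,0],[0,0,0,0,0,5,0],[0,0,0,0,0,5,0],[0,0,0,0,0,4,0],[0,0,0,0,0,2,0]]]}}

```text
time_s: 15.68
tcp_pos: [0.5583, -0.2675, 0.097]
tcp_rot: [[0.994, -0.105, -0.002], [-0.105, -0.994, 0.001], [-0.002, -0.001, -1.0]]
wrist_force: [0.1, 0.1, -2.6]
width: 0.0159
grasp_force: 30.0
```

Call:
{"op": "jog_arm", "data": {"steps": [[[0,0,0,0,0,2,0],[0,0,0,0,0,2,0],[0,0,0,0,0,2,0],[0,0,0,0,0,2,0],[0,0,0,0,0,2,0]]]}}

```text
time_s: 16.1
tcp_pos: [0.5591, -0.2679, 0.0883]
tcp_rot: [[0.994, -0.105, 0.0], [-0.105, -0.994, -0.0], [0.0, 0.0, -1.0]]
wrist_force: [0.3, 0.1, -3.5]
width: 0.0162
grasp_force: 30.0
```

Call:
{"op": "jog_arm", "data": {"steps": [[[0,0,0,0,0,0,0],[0,0,0,0,0,0,0],[0,0,0,0,0,0,0],[0,0,0,0,0,0,0],[0,0,0,0,0,0,0]]]}}

```text
time_s: 16.52
tcp_pos: [0.5591, -0.2679, 0.0886]
tcp_rot: [[0.994, -0.105, 0.0], [-0.105, -0.994, -0.0], [0.0, 0.0, -1.0]]
wrist_force: [0.4, -0.0, -3.2]
width: 0.0154
grasp_force: 30.0
```

```bash
python3 - <<'E'
from h import *
delta([.5595,-.2682],.0877,-.105)
a,m=snap('wrist','w6.png'); b,_=snap('top','top6.png')
A=cv2.resize(a[90:290,170:390],None,fx=1.8,fy=1.8,interpolation=cv2.INTER_CUBIC);B=cv2.resize(b[163:245,355:437],(360,360),interpolation=cv2.INTER_CUBIC)
cv2.imwrite('pics/c6.png',np.hstack([A,B])[:,:,::-1])
E
```

```text
t 16.52 p [ 0.5591 -0.2679  0.0886] yaw -0.105 tilt [ 0.0003 -0.0001] F [ 0.4 -0.  -3.2]
shift mm [0.4 0.2 0.9] turn z -0.0
```

View pics/c6.png

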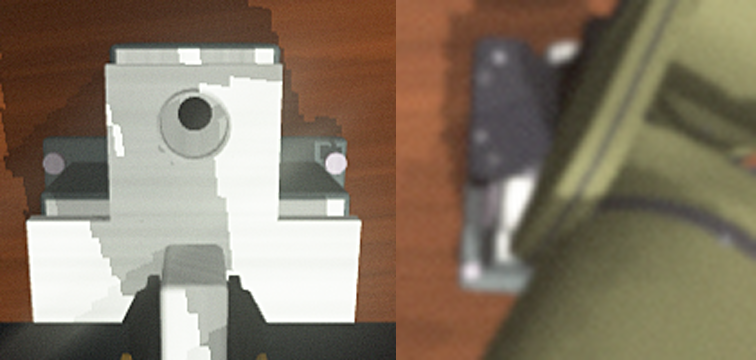

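thread2 shows fully inside hole2 at wrist pixel (277.8,152). The top view is blocked by the arm. I'll compare the two numerically.

```bash
python3 - <<'E'
from h import *
im,m=load('w6.png');s=read_state();R=np.array(s['tcp_rot']);p=s['tcp_pos']
print(spots(im,[[278,152]],r=10,thr=80))
for px,z in(([277.6,152],.06),([278,158.5],p[2]-.0067)): print(((ray(m,px,z)[0]-p)@R*1000).round(1))
# housing yaw check: face edges beneath tongue and foot
b=load('top1.png')[1]; T=p+R@[.052,0,0.0127]; print('hole2',T)
for px in([[399.4,181.2]],): print('thread2 top',ray(b,px,.06))
s=read_state();print(s['dq'],s['grasp_force'])
E
```

```text
[[276.39220616 151.71213074]]
[52.9 -0.4 28.5]
[52.2 -0.2  6.7]
hole2 [ 0.61078348 -0.27337028  0.0758127 ]
thread2 top [[ 0.61193122 -0.273978    0.06      ]]
[-0.000614    0.00041866  0.0024748   0.00119967 -0.00098854 -0.0011116 ] 29.996340572834015
```

Call:
{"op": "jog_arm", "data": {"steps": [[[0,0,0,0.7,0.2,0.7,0],[0,0,0,0,0,0,0],[0,0,0,0,0,0,0],[0,0,0,0,0,0,0],[0,0,0,0,0,0,0]]]}}

```text
time_s: 17.03
tcp_pos: [0.5597, -0.2681, 0.0876]
tcp_rot: [[0.994, -0.105, -0.0], [-0.105, -0.994, 0.0], [-0.0, -0.0, -1.0]]
wrist_force: [-0.1, -1.0, -2.3]
width: 0.0158
grasp_force: 30.0
```

```bash
python3 - <<'E'
from h import *
delta([.5597,-.2682],.0877,-.105)
print(close_job())
E
```

```text
t 17.03 p [ 0.5597 -0.2681  0.0876] yaw -0.105 tilt [-0.0001  0.0001] F [-0.1 -1.  -2.3]
shift mm [ 0.1  0.1 -0.1] turn z -0.0
the job is handed in; nothing more can be done
None
```

I handed the job in at 17 s: both caps are pressed to their stops, and the matching cover is held level about 15 mm above the face. Its holes line up with the threads to within about 1 mm by measurement; only the tongue hole was checked by camera at the end, because the other two were out of view.

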